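# Ready the drying hanger, then unlatch and hold up the clamp bar of a watercolour board

## Task

The small metal print hanger stands beside the drawing board: hook it over the drying rail well away (at least 10 cm) from the stop collar, slide it along the rail until its hook is up against the collar, and leave it hanging there. Then free the clamp bar that holds the painted sheet: pull the upright handle of the spring latch at the bar's loose end sideways while the bar is still down, lift that end about 8 cm off its ball stud and finish while holding the bar raised and still, so that the sheet can be taken out. Leave the glass, the dish and the paint tube where they are.

Things in the scene. Friction and masses are not known exactly. Their poses are not given: they have to be found in the camera images.
- hanger_tab (a point): Centre of the grip tab on top of the loose print hanger: an upright square post 14 x 14 mm, 36 mm high, sides along the hanger's x and y. 119 mm above the foot's underside, 26 mm above the hook's underside. The aluminium hanger, 137 mm high, 135 to 225 g, stands on the table on its foot; its +x points roughly away from the robot.
- hook_in (a point): Middle of the underside of the hook's crosspiece, which rests on the rail's top; hanger axes, 93 mm above the foot's underside. Hook 20 mm wide (y): a stem 8 mm thick, centred at x -14 mm, runs down to the foot; a tip 8 mm thick at x +14 mm ends 24 mm below this point. Gap between them 20 mm; it opens to +x between tip and foot (53 mm high).
- hanger: The hanger as a whole; origin at the centre of its foot's underside, z up. The foot is a clip bar 34 mm (x) x 90 mm (y), 16 mm high.
- rail_mid (a point): Middle of the axis of the fixed horizontal drying rail: a round steel bar 12 mm in diameter, 160 mm above the table, running along this point's y (x points away from the robot), beyond the board. Two posts 16 mm thick, 230 mm either side of this point, end 8 mm above the axis.
- rail: The rail with its posts, fixed; origin on the table below the rail's middle, y along the rail.
- collar_mid (a point): Centre of the stop collar fixed on the rail: a dark ring 28 mm in diameter, 10 mm long along the rail (y). It lies up to 80 mm either side of the rail's middle. A hook touching it has its middle 15 mm from this point along y.
- latch_grip (a point): Grip point on the latch's upright handle, a dark steel post 12 mm (x) x 16 mm (y), in the board's axes while the bar is down: x roughly away from the robot, y along the bar. 18 mm below the post's top, 98 mm above the table, 24 mm above the top of the coupler head, whose face is 23 mm to +x; fingers may reach 20 mm below the point.
- latch (a joint): How far the spring latch is pulled, 0 to 0.016 m, along the board's -x (roughly towards the robot, square to the bar). Its spring (3.5 N at 0, 9 N at the end) returns it. At 0 its plate locks the bar under the ball; clear of the ball from 0.0085. It rides on the bar: lifting its handle lifts the bar. Once the bar is up it may spring back.
- bar_angle (a joint): Angle of the clamp bar, 0 to 1.2 rad: 0 is down on the sheet, growing as its loose end rises. The bar with latch weighs 0.35 to 0.55 kg and falls when let go.
- bar_hinge (a point): On the clamp bar's hinge axis (along the board's x), at the bar's end away from the latch, 30 mm above the table. The latch grip point lies 250 mm from it along the board's -y and 68 mm above it; lifting carries the handle up and over towards the hinge on an arc about this axis, tilting with the bar.
- bar: The aluminium clamp bar with coupler head and latch; origin at the hinge axis; x and y of the board, y pointing from the loose end to the hinge.
- ball (a point): Centre of the fixed steel ball (26 mm) on its stud, inside the coupler head while the bar is down; axes of the board. 51 mm above the table.
- board: The plywood drawing board, 250 x 340 x 18 mm, fixed on the table; origin at the centre of its underside, x roughly away from the robot, the bar along y with its hinge at +y.
- tumbler: Bystander: drinking glass, 68 mm in diameter, 85 mm high; origin at its underside.
- tube: Bystander: lying paint tube, 86 mm long, 22 mm high; origin at its underside.
- dish: Bystander: white mixing dish, 76 mm in diameter, 18 mm high; origin at its underside.
There are look-alikes about, which are no part of the job. Several things look just like the hanger: the one meant starts nearest to the robot's base.

How it is judged:
By the outcome, as a careful person would: the job done as asked, in the order asked, and still so for the second after the job is handed in, while the arm keeps its last pose, push and grip.
It also fails if it takes over 54 s, if anything falls off the work surface, if the arm or the gripper's body presses on something with over 40 N, if the wrist force passes 120 N, or if a joint passes its speed limit or range.

## Robot

A 6-joint arm with a two-finger parallel gripper is mounted at the origin on the work surface. World frame = base frame: x ahead of the robot, y to its left, z up, the work surface at z = 0. Lengths are in m, angles in rad, forces in N, time in s.
With the tool pointing down it reaches from about 0.35 to 0.975 m from the base axis. Payload 4.9 kg.
Tool frame: the origin (TCP) lies at the very end of the fingers, on their centre line; the grasp point (between the pads) lies 19 mm behind it; z points along the fingers, y is the line along which they close (so a half turn about z gives the same grasp; the last joint's range is limited). The gripper opens to 85 mm and grips with 20 to 120 N. Pads are 22 mm wide; open, the fingers measure 114 mm over their backs; the gripper's body (76 mm by 85 mm) begins 54 mm behind the grasp point. The pads swing forward as they close: fully open they stand 13 mm farther back than shut.
Start: joints at [1.02, 0.053, 1.613, -0, 1.476, -0.119], TCP at [0.262, 0.568, 0.231] pointing down, gripper open.
Joint ranges: [-3.01, 3.01], [-1.01, 2.22], [0.06, 2.58], [-1.02, 4.17], [0.09, 2.62], [-3.14, 3.14]. Speed limits (rad/s): [2.57, 2.57, 3.14, 3.14, 3.14, 3.14].

## Interface

Orientations are given as a unit quaternion [w, x, y, z].
In Python, from plant import state, optics, ticket, nets gives the robot as it stands. The module is installed in compiled form; this text tells all that it offers.
- The arm moves only by the shell command python3 -m inch 'ROWS' [OPENING]. ROWS is JSON, a list of rows, each an object of numbers: "dx", "dy", "dz": the shift along the tool's x, y, z as a fraction of full scale; "rx", "ry", "rz": the turn, a rotation vector about the tool's x, y, z as a fraction of full scale. In form: [{"dx": .., "dy": .., "dz": .., "rx": .., "ry": .., "rz": ..}, ...]. A call has 1 to 5 rows; each row is the pose to reach, as a shift and turn from the pose commanded when the call began, along the tool's axes at that moment; what a row does not reach only later rows make up. Full scale, the value 1, is 0.8 m for a shift and 1.5 rad for a turn. A row lasts 1/10 s, in which the tool goes at most 50 mm and 8.59 degrees, less where a joint would pass 70% of its speed; a pose out of reach is approached as far as the arm can. A call with a number of a shift or a turn outside -1 to 1 is refused whole. A call with a gripper value outside its range is refused whole. OPENING is the opening, from -1 (shut) to 1 (fully open), set as the call begins (- or left out, the last holds). The fingers move at their own pace and stop on an object; the grip force is fixed at half the most. Time passes only in rows, so rows that repeat a pose let the fingers close. It gives the time, the measured TCP pose, the force, the opening and the grip force at its end, in the units of the state.
- state(): the state, without advancing time (a new reading comes with each control period).
- optics.grab_frame(name): name is "scene" or "side" or "wrist"; returns the picture (400x640x3 uint8, red, green, blue); there is no depth.
- optics.camera_info(name): a dict with "fx", "fy", "cx", "cy" (pixels), "k1" (the pictures are not rectified: a ray, as slopes to the right and down, at radius r is drawn at 1 + k1 r^2 times it, then the intrinsics apply), "R" (3x3) and "t" (3): a world point X has camera coordinates R X + t. Camera axes: x right, y down, z forward; pixel columns grow to the right and rows downward; lengths in m; the calibration is good to about 2 mm. A picture is of the moment at which its call begins: read the wrist's pose just before it. camera_info takes no time and is no camera call; for the wrist camera it gives the pose at the moment of the call.
- ticket.job_done(): hands the job in; it is judged then, once.
Trained networks look in the newest picture that a camera, given by its name, has taken for a name from the list of things; names that differ only in an ending like _2 or _b are one class to them, and where a whole thing is asked for, a point or a joint stands for the part that bears it (a point fixed in the world has none). Each returns a list of dicts, best first, with "confidence" (0 to 1); they miss things now and then, are a little off and sometimes report something else, mostly with a low value. They report only what shows in the picture. A call takes as long as a camera call. They do not tell look-alikes from the thing itself.
- nets.boxes_of(camera, name): "bbox" ([centre column, centre row, width, height] in pixels, round what is visible of it).
- nets.outline_of(camera, name): "pixels" (400x640 bool, what is visible of it) and "bbox" ([centre column, centre row, width, height] in pixels, round what is visible of it).
The state is a dict: "time": time; "joint_pos": joint angles; "joint_vel": joint speeds; "joint_efforts": joint torques, N m; "tool_pos": TCP position; "tool_rot": TCP orientation; "contact_force": force on the tool from outside, world axes, zero at the start; "ft_torque": the same for the moment, N m; "gripper_width": opening from 0.0 (shut) to 1.0 (fully open); "grasp_force": force on a finger pad.
Only numpy, scipy, OpenCV 4.12 (cv2) and the standard library are available. Lean on these libraries where they do the work, as an engineer would, in place of code of your own. Each camera call takes 0.05 s, during which the arm holds its last target. There are 200 camera calls.

## Working session

There is one attempt and no reset: what is moved stays moved. The work goes in short steps, Python scripts to look and compute and a shell command to move; the robot and the scene stay as the last step left them, time stands still between calls to the robot, and variables do not carry over. Pictures are saved under pics/ and viewed, at most 11 in all, crops included, and the job is handed in when it is done.

```bash
mkdir -p pics
cat > h.py <<'E'
import numpy as np, cv2
from plant import state, optics, ticket, nets
from scipy.spatial.transform import Rotation as Rn
def ray(ci,u,v):
    d=np.array([(u-ci["cx"])/ci["fx"],(v-ci["cy"])/ci["fy"]]);s=d.copy()
    for _ in range(20): s=d/(1+ci["k1"]*(s@s))
    R=np.array(ci["R"]);t=np.array(ci["t"])
    w=R.T@np.array([s[0],s[1],1.]);return -R.T@t,w/np.linalg.norm(w)
def proj(ci,X):
    c=np.array(ci["R"])@np.array(X)+np.array(ci["t"]);s=c[:2]/c[2];s=s*(1+ci["k1"]*(s@s))
    return np.array([s[0]*ci["fx"]+ci["cx"],s[1]*ci["fy"]+ci["cy"]])
def atz(ci,u,v,z):
    o,w=ray(ci,u,v);return o+w*(z-o[2])/w[2]
def tri(obs):
    A=np.zeros((3,3));b=np.zeros(3)
    for ci,u,v in obs:
        o,w=ray(ci,u,v);P=np.eye(3)-np.outer(w,w);A+=P;b+=P@o
    return np.linalg.solve(A,b)
def rot(): 
    q=state()["tool_rot"];return Rn.from_quat([q[1],q[2],q[3],q[0]]).as_matrix()
def to(X,yaw=None):
    """row fractions that bring the TCP from here to world X"""
    s=state();return np.round(rot().T@(np.array(X)-s["tool_pos"])/0.8,4)
E
python3 - <<'E'
from h import *
ims=[]
for c in("scene","side"):
    im=optics.grab_frame(c);cv2.imwrite(f"pics/{c}0.png",im[:,:,::-1])
    for n in("hanger","hanger_tab","rail","collar_mid","latch","ball","bar","board","tumbler","tube","dish","latch_grip"):
        try:r=nets.boxes_of(c,n)
        except Exception as e: print(c,n,e);continue
        print(c,n,[(np.round(d["bbox"]).tolist(),round(d["confidence"],2)) for d in r[:5]])
s=state();print(s["time"],s["tool_pos"],s["contact_force"],rot().round(3).tolist())
E
```

```text
scene hanger [([436.0, 138.0, 27.0, 47.0], 0.96), ([465.0, 178.0, 32.0, 50.0], 0.71), ([377.0, 139.0, 22.0, 46.0], 0.58)]
scene hanger_tab [([375.0, 137.0, 22.0, 47.0], 0.96), ([435.0, 140.0, 32.0, 46.0], 0.78), ([463.0, 179.0, 27.0, 53.0], 0.76)]
scene rail [([356.0, 225.0, 136.0, 180.0], 0.72), ([292.0, 243.0, 168.0, 143.0], 0.59)]
scene collar_mid [([366.0, 202.0, 9.0, 14.0], 0.65), ([286.0, 230.0, 104.0, 78.0], 0.48)]
scene latch [([239.0, 236.0, 14.0, 33.0], 0.75), ([358.0, 226.0, 133.0, 185.0], 0.34)]
scene ball [([247.0, 351.0, 38.0, 44.0], 0.34)]
scene bar [([280.0, 229.0, 95.0, 76.0], 0.57)]
scene board [([296.0, 244.0, 168.0, 145.0], 0.7), ([238.0, 237.0, 11.0, 27.0], 0.29)]
scene tumbler [([248.0, 352.0, 32.0, 46.0], 0.89)]
scene tube [([179.0, 282.0, 40.0, 20.0], 0.59), ([247.0, 351.0, 37.0, 47.0], 0.47)]
scene dish [([313.0, 140.0, 25.0, 23.0], 0.67), ([377.0, 138.0, 20.0, 44.0], 0.3)]
scene latch_grip []
side hanger [([181.0, 306.0, 36.0, 43.0], 0.95), ([169.0, 254.0, 29.0, 48.0], 0.91), ([248.0, 306.0, 29.0, 48.0], 0.8), ([324.0, 322.0, 36.0, 26.0], 0.23), ([343.0, 211.0, 79.0, 74.0], 0.19)]
side hanger_tab [([250.0, 307.0, 28.0, 48.0], 0.88), ([167.0, 256.0, 32.0, 44.0], 0.88), ([182.0, 307.0, 32.0, 42.0], 0.59)]
side rail [([267.0, 204.0, 124.0, 151.0], 0.59), ([373.0, 188.0, 15.0, 20.0], 0.18)]
side collar_mid []
side latch [([373.0, 187.0, 19.0, 22.0], 0.76), ([330.0, 220.0, 142.0, 114.0], 0.19)]
side ball []
side bar [([343.0, 210.0, 75.0, 77.0], 0.73)]
side board [([330.0, 221.0, 142.0, 118.0], 0.75)]
side tumbler []
side tube [([417.0, 179.0, 26.0, 13.0], 0.46), ([248.0, 308.0, 32.0, 49.0], 0.18)]
side dish [([323.0, 322.0, 33.0, 28.0], 0.62)]
side latch_grip [([371.0, 188.0, 15.0, 22.0], 0.46)]
1.3 [0.26156889 0.56761092 0.2312871 ] [0.0611936  0.75877954 0.55573647] [[-0.908, 0.419, -0.0], [0.419, 0.908, -0.0], [0.0, -0.0, -1.0]]
```

View pics/scene0.png

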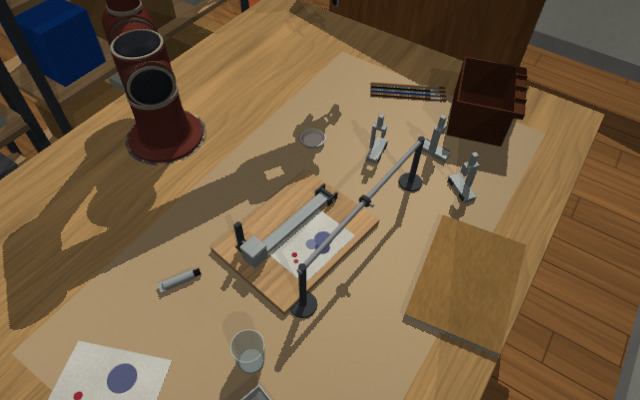

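View pics/side0.png

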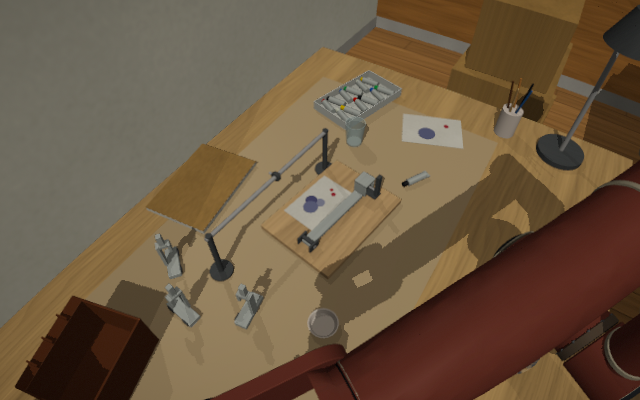

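The scene view shows three hangers at (377,139), (436,138) and (465,178); in the side view they are at (248,306), (181,306) and (169,254). The robot base is at the upper left of the scene view, so (377,139) looks nearest. I'll confirm that with numbers and a crop.

Run:
```python
from h import *
S=optics.camera_info("scene");D=optics.camera_info("side")
P={"h1":((377,139),(248,306)),"h2":((436,138),(181,306)),"h3":((464,178),(169,254)),
"railR":((302,268),(325,132)),"railL":((420,142),(209,237)),"collar":((366,201),(276,177)),"latchtop":((238,225),(379,179)),"dish":((312,138),(323,322)),"tumbler":((247,351),(355,131)),"tube":((179,281),(416,180))}
for k,(a,b) in P.items():
    X=tri([(S,*a),(D,*b)]);print(k,X.round(3),np.hypot(*X[:2]).round(3),(proj(S,X)-a).round(1),(proj(D,X)-b).round(1))
a=cv2.imread("pics/scene0.png");b=cv2.imread("pics/side0.png")
A=cv2.resize(a[95:275,225:485],None,fx=3,fy=3,interpolation=cv2.INTER_CUBIC)[:, :780]
B=cv2.resize(b[120:340,150:410],None,fx=3,fy=3,interpolation=cv2.INTER_CUBIC)
cv2.imwrite("pics/c1.png",A);cv2.imwrite("pics/c2.png",B[:600])
```

```text
h1 [0.535 0.295 0.043] 0.611 [-0.5  0.1] [-0.6 -0. ]
h2 [0.67  0.387 0.047] 0.774 [-1.2  0.3] [-1.4 -0.2]
h3 [0.797 0.297 0.047] 0.851 [ 0.3 -0.1] [0.3 0.1]
railR [ 0.64  -0.215  0.159] 0.675 [-0.5 -0. ] [-0.3  0. ]
railL [0.675 0.24  0.155] 0.717 [ 0.2 -0. ] [0.2 0. ]
collar [0.657 0.003 0.156] 0.657 [-1.   0.1] [-0.9 -0.1]
latchtop [ 0.44  -0.181  0.106] 0.476 [-0.5 -0.1] [-0.4  0.1]
dish [0.368 0.22  0.014] 0.429 [0.1 0. ] [ 0.1 -0. ]
tumbler [ 0.622 -0.38   0.049] 0.729 [0.3 0. ] [ 0.2 -0. ]
tube [ 0.372 -0.329  0.003] 0.497 [-0.6 -0.1] [-0.4  0.1]
```

View pics/c1.png

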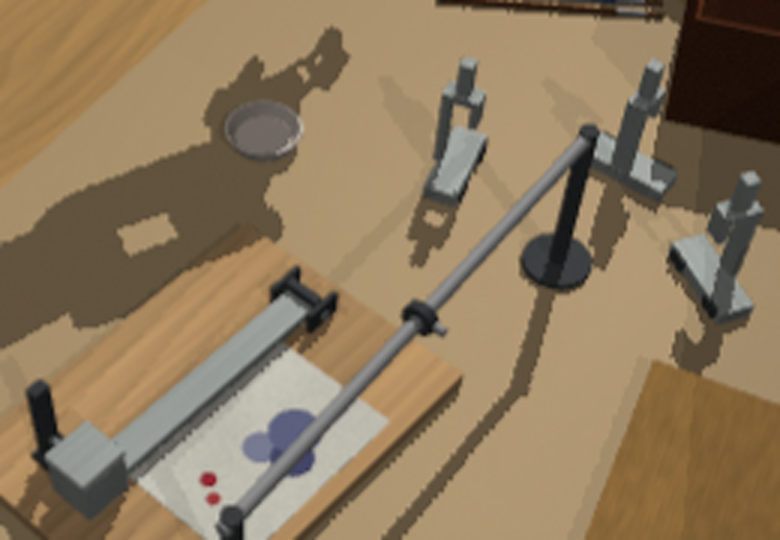

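View pics/c2.png

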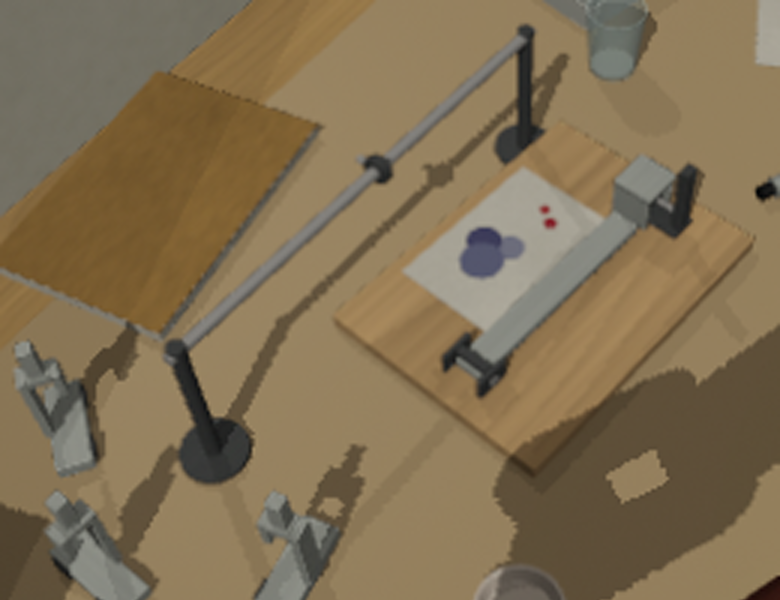

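h1, seen in the crop at c1 (462,130), is 0.61 m from the base; the other two are at 0.77 m and 0.85 m. It is the hanger meant, and its stem faces the robot and its tip faces away. Next I'll go above it.

Run:
```python
from h import *
W=optics.camera_info("wrist");s=state();R=rot()
C=-np.array(W["R"]).T@W["t"];print("cam in tool",(R.T@(C-s["tool_pos"])).round(3),"axes",(R.T@np.array(W["R"]).T).round(2).tolist(),W["fx"])
S=optics.camera_info("scene");D=optics.camera_info("side")
print("tabtop",tri([(S,381,116.3),(D,241.7,286.7)]).round(3))
print(to([0.49,0.31,0.30]),s["time"])
```

```text
cam in tool [ 0.083 -0.001 -0.143] axes [[-0.0, -0.95, -0.32], [1.0, -0.0, -0.0], [0.0, -0.32, 0.95]] 296.94849929862926
tabtop [0.539 0.291 0.132]
[-0.3941 -0.1729 -0.0859] 1.3
```

```bash
python3 -c "
from h import *
print(to([0.537,0.293,0.27]))"
```

```text
[-0.4564 -0.1677 -0.0484]
```

```bash
python3 -m inch '[{"dx":-0.4564,"dy":-0.1677,"dz":-0.0484,"rz":0.8},{"dx":-0.4564,"dy":-0.1677,"dz":-0.0484,"rz":0.8},{"dx":-0.4564,"dy":-0.1677,"dz":-0.0484,"rz":0.8},{"dx":-0.4564,"dy":-0.1677,"dz":-0.0484,"rz":0.8},{"dx":-0.4564,"dy":-0.1677,"dz":-0.0484,"rz":0.8}]' 1
python3 -c "
from h import *
print(to([0.537,0.293,0.27]),rot().round(3).tolist())"
```

```text
[-0.4564 -0.1677 -0.0484] [[-0.908, 0.419, -0.0], [0.419, 0.908, -0.0], [0.0, -0.0, -1.0]]validation failed for argument at $[0]...
```

```bash
python3 -m inch '[{"dx":-0.4564,"dy":-0.1677,"dz":-0.0484,"rx":0,"ry":0,"rz":0.8},{"dx":-0.4564,"dy":-0.1677,"dz":-0.0484,"rx":0,"ry":0,"rz":0.8},{"dx":-0.4564,"dy":-0.1677,"dz":-0.0484,"rx":0,"ry":0,"rz":0.8},{"dx":-0.4564,"dy":-0.1677,"dz":-0.0484,"rx":0,"ry":0,"rz":0.8},{"dx":-0.4564,"dy":-0.1677,"dz":-0.0484,"rx":0,"ry":0,"rz":0.8}]' 1
python3 -c "
from h import *
print(to([0.537,0.293,0.27]),rot().round(3).tolist())"
```

```text
time: 1.8
tool_pos: [0.4388, 0.3905, 0.2565]
tool_rot: [0.0, 0.56, 0.829, 0.0]
contact_force: [-0.1, 0.4, -0.0]
gripper_width: 0.999
grasp_force: 0.0
[-0.1589  0.0683 -0.0169] [[-0.374, 0.928, 0.0], [0.928, 0.374, 0.0], [0.0, 0.001, -1.0]]
```

```bash
python3 -m inch '[{"dx":-0.159,"dy":0.068,"dz":-0.017,"rx":0,"ry":0,"rz":0.297},{"dx":-0.159,"dy":0.068,"dz":-0.017,"rx":0,"ry":0,"rz":0.297},{"dx":-0.159,"dy":0.068,"dz":-0.017,"rx":0,"ry":0,"rz":0.297},{"dx":-0.159,"dy":0.068,"dz":-0.017,"rx":0,"ry":0,"rz":0.297},{"dx":-0.159,"dy":0.068,"dz":-0.017,"rx":0,"ry":0,"rz":0.297}]' 1
python3 - <<'E'
from h import *
W=optics.camera_info("wrist");im=optics.grab_frame("wrist");cv2.imwrite("pics/w1.png",im[:,:,::-1])
import pickle;pickle.dump(W,open("w1.pkl","wb"))
print(to([0.537,0.293,0.27]),rot().round(3).tolist())
for n in("hanger",):
  for d in nets.boxes_of("wrist",n):print(d)
print(proj(W,[.537,.293,.137]))
E
```

```text
time: 2.3
tool_pos: [0.5366, 0.2944, 0.2696]
tool_rot: [-0.0, 0.727, 0.687, -0.0]
contact_force: [-1.4, 0.9, 0.2]
gripper_width: 1.0
grasp_force: 0.0
[-0.0026  0.0015 -0.0007] [[0.056, 0.998, -0.001], [0.998, -0.056, 0.0], [0.0, -0.001, -1.0]]
{'bbox': [535.1, 153.3, 121.6, 60.2], 'confidence': 0.95}
{'bbox': [429.9, 93.4, 91.3, 36.7], 'confidence': 0.7}
{'bbox': [320.8, 167.5, 40.7, 71.0], 'confidence': 0.59}
{'bbox': [311.8, 337.6, 30.2, 47.9], 'confidence': 0.36}
[319.25262563 195.3976807 ]
```

View pics/w1.png

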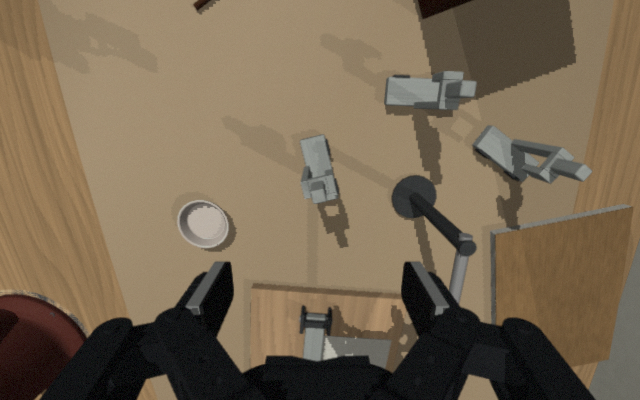

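Run:
```python
from h import *
a=cv2.imread("pics/w1.png")
cv2.imwrite("pics/c3.png",cv2.resize(a[125:215,280:360],None,fx=6,fy=6,interpolation=cv2.INTER_CUBIC))
```

```text
(no output)
```

View pics/c3.png

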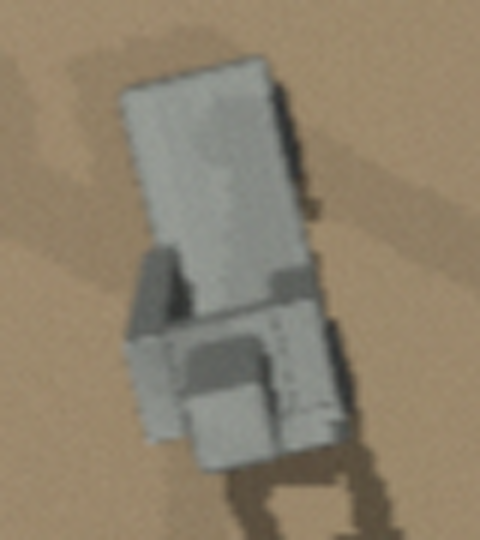

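Run:
```python
from h import *
import pickle;W=pickle.load(open("w1.pkl","rb"))
f=lambda p,z:atz(W,280+p[0]/6-.4,125+p[1]/6-.4,z)[:2]
ang=lambda a,b:np.degrees(np.arctan2(*(b-a)[::-1]))
F=[f(p,.016) for p in((123,92),(265,57),(313,270))];C=[f(p,.101) for p in((130,340),(318,297),(350,420))];T=[f(p,.137) for p in((185,393),(262,385),(275,458),(207,470))]
print("foot x",ang(F[0],F[1]),"w",np.hypot(*(F[1]-F[0])),"foot y",ang(F[2],F[1])-90)
print("cross x",ang(C[0],C[1]),np.hypot(*(C[1]-C[0])),"y",ang(C[2],C[1])-90,np.hypot(*(C[2]-C[1])))
print("tab",np.mean(T,0),[np.hypot(*(T[i]-T[i-1])).round(4) for i in range(4)],ang(T[0],T[1]),ang(T[3],T[2]))
R=rot();print("toolY",np.degrees(np.arctan2(R[1,1],R[0,1])))
c=np.mean(T,0);print(to([*c,0.104]))
# two-view height check: tab top with scene & side
S=optics.camera_info("scene");D=optics.camera_info("side")
m=np.mean([(185,393),(262,385),(275,458),(207,470)],0)
X=tri([(W,280+m[0]/6-.4,125+m[1]/6-.4),(S,381,116.3),(D,241.7,286.7)]);print(X,state()["time"])
```

```text
foot x 10.287618259389031 w 0.03195677791621937 foot y 10.018802088702046
cross x 9.871660783980987 0.034559599681567306 y 11.882827512369886 0.02370080016732015
tab [0.53607309 0.29272006] [np.float64(0.0135), np.float64(0.0124), np.float64(0.0125), np.float64(0.0112)] 2.836972685227492 7.204169302150933
toolY -3.1367337160976607
[-0.0036  0.001   0.2068]
[0.53799662 0.29131135 0.13226574] 2.4
```

Rotate to the hanger's yaw (about +10°), descend, then close.

```bash
python3 -m inch '[{"dx":-0.0036,"dy":0.001,"dz":0.05,"rx":0,"ry":0,"rz":-0.155},{"dx":-0.0036,"dy":0.001,"dz":0.1,"rx":0,"ry":0,"rz":-0.155},{"dx":-0.0036,"dy":0.001,"dz":0.15,"rx":0,"ry":0,"rz":-0.155},{"dx":-0.0036,"dy":0.001,"dz":0.205,"rx":0,"ry":0,"rz":-0.155},{"dx":-0.0036,"dy":0.001,"dz":0.205,"rx":0,"ry":0,"rz":-0.155}]' 1
python3 -m inch '[{"dx":0,"dy":0,"dz":0,"rx":0,"ry":0,"rz":0},{"dx":0,"dy":0,"dz":0,"rx":0,"ry":0,"rz":0},{"dx":0,"dy":0,"dz":0,"rx":0,"ry":0,"rz":0},{"dx":0,"dy":0,"dz":0,"rx":0,"ry":0,"rz":0},{"dx":0,"dy":0,"dz":0,"rx":0,"ry":0,"rz":0}]' -1
```

```text
time: 2.9
tool_pos: [0.5307, 0.2912, 0.0978]
tool_rot: [-0.004, 0.641, 0.767, -0.006]
contact_force: [-1.4, -0.8, -1.5]
gripper_width: 0.999
grasp_force: 0.0
time: 3.4
tool_pos: [0.5377, 0.2923, 0.1075]
tool_rot: [0.001, 0.642, 0.767, 0.001]
contact_force: [-6.9, -1.9, 15.6]
gripper_width: 0.149
grasp_force: 60.2
```

```bash
python3 -m inch '[{"dx":0,"dy":0,"dz":-0.05,"rx":0,"ry":0,"rz":0},{"dx":0,"dy":0,"dz":-0.1,"rx":0,"ry":0,"rz":0},{"dx":0,"dy":0,"dz":-0.14,"rx":0,"ry":0,"rz":0.06},{"dx":0,"dy":0,"dz":-0.14,"rx":0,"ry":0,"rz":0.168},{"dx":0,"dy":0,"dz":-0.14,"rx":0,"ry":0,"rz":0.168}]'
python3 -c "
from h import *
print(to([0.60,0.15,0.22]),rot().round(3).tolist(),state()['contact_force'])"
```

```text
time: 3.9
tool_pos: [0.5375, 0.2921, 0.2193]
tool_rot: [0.0, 0.734, 0.68, 0.001]
contact_force: [0.5, -0.5, -3.2]
gripper_width: 0.15
grasp_force: 59.2
[-0.1711  0.0915 -0.0008] [[0.076, 0.997, 0.002], [0.997, -0.076, 0.001], [0.001, 0.002, -1.0]] [ 0.450055   -0.49135118 -3.2253107 ]
```

```bash
python3 -m inch '[{"dx":-0.171,"dy":0.085,"dz":0,"rx":0,"ry":0,"rz":0},{"dx":-0.171,"dy":0.085,"dz":0,"rx":0,"ry":0,"rz":0},{"dx":-0.171,"dy":0.085,"dz":0,"rx":0,"ry":0,"rz":0},{"dx":-0.171,"dy":0.085,"dz":0,"rx":0,"ry":0,"rz":0},{"dx":-0.171,"dy":0.085,"dz":0,"rx":0,"ry":0,"rz":0}]'
python3 - <<'E'
from h import *
import pickle
O={}
for c in("wrist","scene","side"):
    ci=optics.camera_info(c);im=optics.grab_frame(c);cv2.imwrite(f"pics/{c}2.png",im[:,:,::-1]);O[c]=ci
pickle.dump(O,open("o2.pkl","wb"))
a=cv2.imread("pics/wrist2.png");cv2.imwrite("pics/c4.png",cv2.resize(a[0:400,60:640],(800,552),interpolation=cv2.INTER_CUBIC))
s=state();print(s["time"],s["tool_pos"])
E
```

```text
time: 4.4
tool_pos: [0.5939, 0.1491, 0.2159]
tool_rot: [-0.001, 0.734, 0.679, -0.001]
contact_force: [-1.0, -0.8, -1.7]
gripper_width: 0.147
grasp_force: 59.2
4.55 [0.59352703 0.15138698 0.21676748]
```

View pics/c4.png

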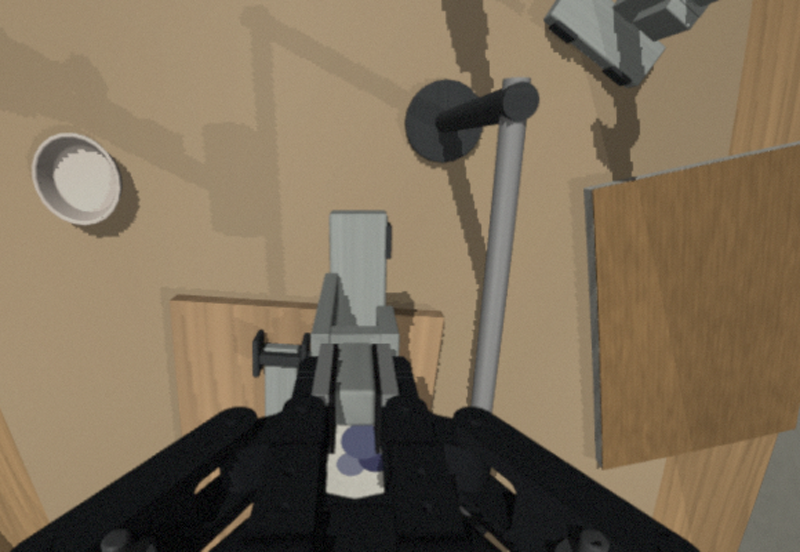

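The view shows the hanger held at c4 (355,380), the rail running from (513,100) to (482,400), and the board edge from (172,298) to (443,313).

Run:
```python
from h import *
import pickle;O=pickle.load(open("o2.pkl","rb"));W=O["wrist"]
im=cv2.imread("pics/wrist2.png").astype(int)
f=lambda u,v,z:atz(W,60+u*.725,v*.725,z)
A=f(512,130,.16);B=f(483,395,.16);print("rail",A,B,"yaw",np.degrees(np.arctan2(-(A-B)[0],(A-B)[1])))
for y in(.14,.15):print(y,B+(A-B)*(y-B[1])/(A-B)[1])
e,g=f(172,298,.018),f(443,313,.018);print("board far edge",e,g,np.hypot(*(g-e)[:2]),np.degrees(np.arctan2((g-e)[1],(g-e)[0])))
S=optics.camera_info("scene")
print("hinge-ish",f(283,350,.03));
print("foot yaw",[f(u,v,.131) for u,v in((330,212),(386,212))])
# rail in scene/side at three points
for a,b in(((302,268),(325,132)),((420,142),(209,237)),((366,201),(276,177))):
    print([atz(O[c],*p,.16).round(4)[:2] for c,p in(("scene",a),("side",b))])
R=rot();print(np.degrees(np.arctan2(R[1,1],R[0,1])))
```

```text
rail [0.67092829 0.23198481 0.16      ] [0.66060256 0.0911333  0.16      ] yaw -4.1928143249938525
0.14 [0.66418494 0.14       0.16      ]
0.15 [0.66491804 0.15       0.16      ]
board far edge [0.4246914 0.114187  0.018    ] [0.66635447 0.0812758  0.018     ] 0.2438938081096804 -7.755191828744252
hinge-ish [0.5203888  0.06142116 0.03      ]
foot yaw [array([0.58191016, 0.19635294, 0.131     ]), array([0.61290236, 0.19396523, 0.131     ])]
[array([ 0.6411, -0.2152]), array([ 0.6383, -0.2144])]
[array([0.6762, 0.2355]), array([0.6727, 0.2423])]
[array([0.6601, 0.0019]), array([0.6528, 0.0045])]
-4.2282286235707875
```

```bash
python3 -c "
from h import *
print(to([0.6655,0.145,0.226]))"
```

```text
[-0.0013  0.0903 -0.0117]
```

```bash
python3 -m inch '[{"dx":-0.001,"dy":0.03,"dz":-0.012,"rx":0,"ry":0,"rz":0},{"dx":-0.001,"dy":0.06,"dz":-0.012,"rx":0,"ry":0,"rz":0},{"dx":-0.001,"dy":0.09,"dz":-0.012,"rx":0,"ry":0,"rz":0},{"dx":-0.001,"dy":0.09,"dz":-0.012,"rx":0,"ry":0,"rz":0},{"dx":-0.001,"dy":0.09,"dz":-0.012,"rx":0,"ry":0,"rz":0}]'
python3 - <<'E'
from h import *
import pickle
O={}
for c in("wrist","scene","side"):
    ci=optics.camera_info(c);im=optics.grab_frame(c);cv2.imwrite(f"pics/{c}3.png",im[:,:,::-1]);O[c]=ci
pickle.dump(O,open("o3.pkl","wb"))
a=cv2.imread("pics/wrist3.png")[120:360,200:440];b=cv2.imread("pics/side3.png")
p=proj(O["side"],state()["tool_pos"]).astype(int);print(p)
b=b[max(p[1]-40,0):,:][:80,p[0]-40:p[0]+40]
cv2.imwrite("pics/c5.png",np.hstack([cv2.resize(a,(480,480),interpolation=cv2.INTER_CUBIC),cv2.resize(b,(320,480*80//80),interpolation=cv2.INTER_CUBIC)]))
s=state();print(s["time"],s["tool_pos"],s["contact_force"])
E
```

```text
time: 5.05
tool_pos: [0.6654, 0.1455, 0.2265]
tool_rot: [-0.001, 0.733, 0.681, -0.001]
contact_force: [-0.1, -0.4, -1.4]
gripper_width: 0.152
grasp_force: 59.5
[233 193]
5.2 [0.66513994 0.14497106 0.22711571] [ 0.52895868 -0.50811971 -1.31097788]
```

View pics/c5.png

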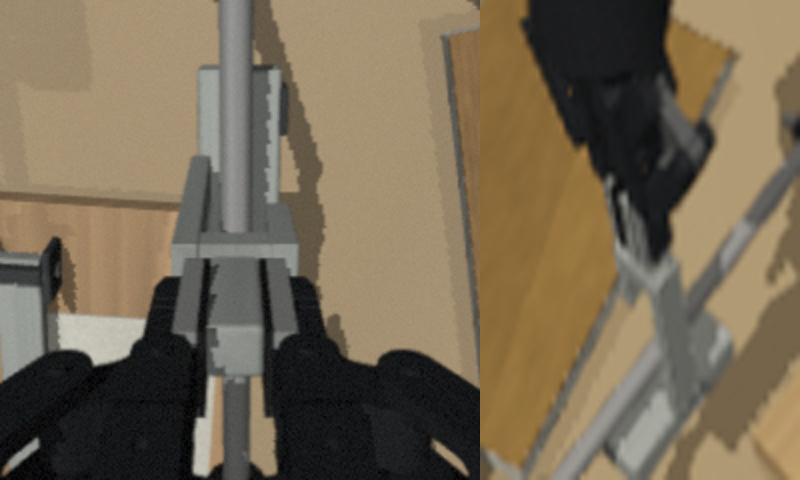

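The rail passes centrally through the hook: it sits at c5 column 235, and the crosspiece spans 172 to 298. Lower it onto the rail.

```bash
python3 -m inch '[{"dx":0,"dy":0,"dz":0.015,"rx":0,"ry":0,"rz":0},{"dx":0,"dy":0,"dz":0.03,"rx":0,"ry":0,"rz":0},{"dx":0,"dy":0,"dz":0.045,"rx":0,"ry":0,"rz":0},{"dx":0,"dy":0,"dz":0.052,"rx":0,"ry":0,"rz":0},{"dx":0,"dy":0,"dz":0.055,"rx":0,"ry":0,"rz":0}]'
python3 -m inch '[{"dx":0,"dy":0,"dz":0.001,"rx":0,"ry":0,"rz":0},{"dx":0,"dy":0,"dz":0.0025,"rx":0,"ry":0,"rz":0},{"dx":0,"dy":0,"dz":0.0025,"rx":0,"ry":0,"rz":0}]'
```

```text
time: 5.7
tool_pos: [0.6652, 0.144, 0.1812]
tool_rot: [-0.001, 0.733, 0.68, -0.001]
contact_force: [0.2, -0.2, -1.6]
gripper_width: 0.151
grasp_force: 59.4
time: 6.0
tool_pos: [0.6664, 0.1441, 0.1818]
tool_rot: [0.0, 0.733, 0.68, 0.0]
contact_force: [-0.3, -0.7, -1.6]
gripper_width: 0.153
grasp_force: 59.4
```

```bash
python3 -m inch '[{"dx":0,"dy":0,"dz":0.002,"rx":0,"ry":0,"rz":0},{"dx":0,"dy":0,"dz":0.004,"rx":0,"ry":0,"rz":0},{"dx":0,"dy":0,"dz":0.004,"rx":0,"ry":0,"rz":0}]'
```

```text
time: 6.3
tool_pos: [0.6666, 0.1442, 0.1804]
tool_rot: [0.001, 0.733, 0.68, 0.001]
contact_force: [-1.9, 0.5, 5.3]
gripper_width: 0.15
grasp_force: 60.5
```

```bash
python3 -m inch '[{"dx":-0.025,"dy":0,"dz":0,"rx":0,"ry":0,"rz":0},{"dx":-0.05,"dy":0,"dz":0,"rx":0,"ry":0,"rz":0},{"dx":-0.08,"dy":0,"dz":0,"rx":0,"ry":0,"rz":0},{"dx":-0.11,"dy":0,"dz":0,"rx":0,"ry":0,"rz":0},{"dx":-0.135,"dy":0,"dz":0,"rx":0,"ry":0,"rz":0}]'
python3 -m inch '[{"dx":0,"dy":0,"dz":0,"rx":0,"ry":0,"rz":0},{"dx":-0.003,"dy":0,"dz":0,"rx":0,"ry":0,"rz":0},{"dx":-0.006,"dy":0,"dz":0,"rx":0,"ry":0,"rz":0}]'
```

```text
time: 6.8
tool_pos: [0.6589, 0.035, 0.1804]
tool_rot: [0.001, 0.734, 0.679, 0.002]
contact_force: [1.2, 3.5, 6.0]
gripper_width: 0.15
grasp_force: 60.5
time: 7.1
tool_pos: [0.6586, 0.0307, 0.1804]
tool_rot: [0.001, 0.734, 0.679, 0.002]
contact_force: [1.0, 3.0, 5.6]
gripper_width: 0.154
grasp_force: 60.6
```

```bash
python3 -m inch '[{"dx":-0.003,"dy":0,"dz":0,"rx":0,"ry":0,"rz":0},{"dx":-0.006,"dy":0,"dz":0,"rx":0,"ry":0,"rz":0},{"dx":-0.009,"dy":0,"dz":0,"rx":0,"ry":0,"rz":0},{"dx":-0.009,"dy":0,"dz":0,"rx":0,"ry":0,"rz":0}]'
python3 -m inch '[{"dx":-0.002,"dy":0,"dz":0,"rx":0,"ry":0,"rz":0},{"dx":-0.004,"dy":0,"dz":0,"rx":0,"ry":0,"rz":0},{"dx":-0.004,"dy":0,"dz":0,"rx":0,"ry":0,"rz":0}]'
```

```text
time: 7.5
tool_pos: [0.658, 0.0236, 0.1804]
tool_rot: [0.001, 0.734, 0.679, 0.002]
contact_force: [-0.2, 2.2, 6.3]
gripper_width: 0.152
grasp_force: 60.6
time: 7.8
tool_pos: [0.6578, 0.0206, 0.1804]
tool_rot: [0.001, 0.734, 0.679, 0.002]
contact_force: [-0.2, 3.4, 5.3]
gripper_width: 0.151
grasp_force: 60.6
```

```bash
python3 -m inch '[{"dx":-0.002,"dy":0,"dz":0,"rx":0,"ry":0,"rz":0},{"dx":-0.004,"dy":0,"dz":0,"rx":0,"ry":0,"rz":0},{"dx":-0.004,"dy":0,"dz":0,"rx":0,"ry":0,"rz":0}]'
python3 -m inch '[{"dx":-0.002,"dy":0,"dz":0,"rx":0,"ry":0,"rz":0},{"dx":-0.004,"dy":0,"dz":0,"rx":0,"ry":0,"rz":0},{"dx":-0.004,"dy":0,"dz":0,"rx":0,"ry":0,"rz":0}]'
```

```text
time: 8.1
tool_pos: [0.6575, 0.0176, 0.1804]
tool_rot: [0.001, 0.734, 0.679, 0.002]
contact_force: [0.3, 3.3, 5.8]
gripper_width: 0.148
grasp_force: 60.6
time: 8.4
tool_pos: [0.6575, 0.0174, 0.1804]
tool_rot: [-0.001, 0.733, 0.68, 0.004]
contact_force: [1.4, 11.3, 5.2]
gripper_width: 0.149
grasp_force: 60.5
```

It touched the collar: force rose to 11 N and motion stopped at y 0.0174. Ease off and release.

```bash
python3 -m inch '[{"dx":0.002,"dy":0,"dz":-0.001,"rx":0,"ry":0,"rz":0},{"dx":0.002,"dy":0,"dz":-0.001,"rx":0,"ry":0,"rz":0}]'
python3 -m inch '[{"dx":0,"dy":0,"dz":0,"rx":0,"ry":0,"rz":0},{"dx":0,"dy":0,"dz":0,"rx":0,"ry":0,"rz":0},{"dx":0,"dy":0,"dz":0,"rx":0,"ry":0,"rz":0},{"dx":0,"dy":0,"dz":0,"rx":0,"ry":0,"rz":0}]' 0
python3 -m inch '[{"dx":0,"dy":0,"dz":-0.03,"rx":0,"ry":0,"rz":0},{"dx":0,"dy":0,"dz":-0.07,"rx":0,"ry":0,"rz":0},{"dx":0,"dy":0,"dz":-0.11,"rx":0,"ry":0,"rz":0},{"dx":0,"dy":0,"dz":-0.15,"rx":0,"ry":0,"rz":0},{"dx":0,"dy":0,"dz":-0.15,"rx":0,"ry":0,"rz":0}]'
python3 - <<'E'
from h import *
import pickle
O={}
for c in("wrist","scene","side"):
    ci=optics.camera_info(c);im=optics.grab_frame(c);cv2.imwrite(f"pics/{c}4.png",im[:,:,::-1]);O[c]=ci
    if c!="wrist":
      for n in("latch","hanger","bar"): print(c,n,[(np.round(d["bbox"],1).tolist(),round(d["confidence"],2)) for d in nets.boxes_of(c,n)[:4]])
pickle.dump(O,open("o4.pkl","wb"))
a=cv2.imread("pics/scene4.png")[150:290,210:410];b=cv2.imread("pics/side4.png")[140:280,240:440]
cv2.imwrite("pics/c6.png",np.hstack([cv2.resize(x,(400,280),interpolation=cv2.INTER_CUBIC) for x in(a,b)]))
cv2.imwrite("pics/c6.png",np.vstack([cv2.imread("pics/c6.png"),cv2.resize(cv2.imread("pics/wrist4.png")[:,40:600],(448,320)).copy() if 0 else cv2.copyMakeBorder(cv2.resize(cv2.imread("pics/wrist4.png"),(512,320)),0,0,0,288,0)]))
s=state();print(s["time"],s["tool_pos"],s["contact_force"])
E
```

```text
time: 8.6
tool_pos: [0.6575, 0.0175, 0.1804]
tool_rot: [0.0, 0.733, 0.68, 0.003]
contact_force: [2.1, 7.0, 3.8]
gripper_width: 0.151
grasp_force: 60.1
time: 9.0
tool_pos: [0.6561, 0.0159, 0.1784]
tool_rot: [-0.0, 0.734, 0.68, -0.0]
contact_force: [-0.2, 0.2, -0.0]
gripper_width: 0.499
grasp_force: 0.0
time: 9.5
tool_pos: [0.6586, 0.016, 0.3057]
tool_rot: [0.004, 0.734, 0.68, 0.003]
contact_force: [0.7, 0.4, 0.7]
gripper_width: 0.501
grasp_force: 0.0
scene latch [([238.9, 236.6, 14.1, 31.3], 0.53), ([312.5, 138.8, 21.6, 19.9], 0.35)]
scene hanger [([435.1, 136.9, 29.3, 48.8], 0.92), ([463.9, 178.4, 32.8, 50.9], 0.88), ([365.2, 207.3, 34.3, 55.5], 0.83)]
scene bar [([280.9, 229.8, 91.5, 73.5], 0.81)]
side latch [([372.8, 188.2, 17.7, 19.6], 0.73)]
side hanger [([274.6, 191.4, 28.9, 48.9], 0.91), ([166.8, 256.9, 29.6, 45.9], 0.73), ([182.7, 307.6, 33.8, 45.9], 0.68)]
side bar [([342.8, 209.7, 79.2, 72.6], 0.87)]
9.95 [0.65594351 0.01652536 0.29743985] [0.12418664 0.87151004 0.20236785]
```

View pics/c6.png

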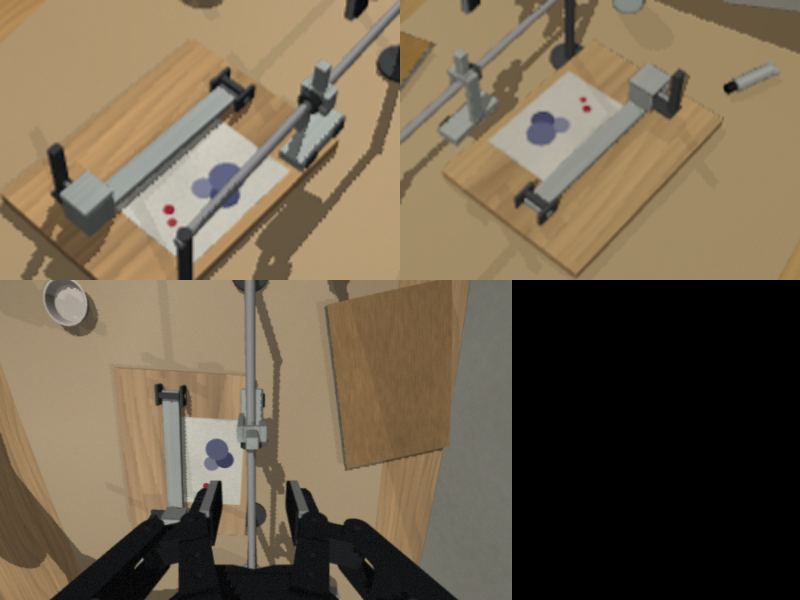

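The hanger hangs on the rail touching the collar, at scene-crop (315,95) and side-crop (465,75). Now go above the latch.

```bash
python3 -c "
from h import *
print(to([0.440,-0.183,0.24]))"
```

```text
[-0.2692 -0.25    0.0723]
```

```bash
python3 -m inch '[{"dx":-0.269,"dy":-0.25,"dz":0,"rx":0,"ry":0,"rz":0},{"dx":-0.269,"dy":-0.25,"dz":0,"rx":0,"ry":0,"rz":0},{"dx":-0.269,"dy":-0.25,"dz":0.03,"rx":0,"ry":0,"rz":0.03},{"dx":-0.269,"dy":-0.25,"dz":0.05,"rx":0,"ry":0,"rz":0.03},{"dx":-0.269,"dy":-0.25,"dz":0.07,"rx":0,"ry":0,"rz":0.03}]'
python3 -m inch '[{"dx":0,"dy":0,"dz":0,"rx":0,"ry":0,"rz":0}]'
python3 -c "
from h import *
print(to([0.440,-0.183,0.24]))"
```

```text
time: 10.45
tool_pos: [0.4757, -0.1508, 0.2633]
tool_rot: [0.001, 0.748, 0.663, 0.0]
contact_force: [0.2, -0.1, -0.2]
gripper_width: 0.499
grasp_force: 0.0
time: 10.55
tool_pos: [0.472, -0.1515, 0.2584]
tool_rot: [-0.003, 0.75, 0.661, -0.002]
contact_force: [0.3, -0.1, -0.1]
gripper_width: 0.502
grasp_force: 0.0
[-0.0442 -0.0345  0.0231]
```

```bash
python3 -m inch '[{"dx":-0.044,"dy":-0.035,"dz":0.023,"rx":0,"ry":0,"rz":0},{"dx":-0.044,"dy":-0.035,"dz":0.023,"rx":0,"ry":0,"rz":0},{"dx":-0.044,"dy":-0.035,"dz":0.023,"rx":0,"ry":0,"rz":0}]' 0.6
python3 - <<'E'
from h import *
import pickle
W=optics.camera_info("wrist");im=optics.grab_frame("wrist");cv2.imwrite("pics/w5.png",im[:,:,::-1]);pickle.dump(W,open("w5.pkl","wb"))
s=state();R=rot();print(s["tool_pos"],np.degrees(np.arctan2(R[1,1],R[0,1])),proj(W,[.44,-.181,.116]))
cv2.imwrite("pics/c7.png",cv2.resize(im[:300,170:470,::-1],(600,600),interpolation=cv2.INTER_CUBIC))
E
```

```text
time: 10.85
tool_pos: [0.4445, -0.1812, 0.2439]
tool_rot: [-0.0, 0.749, 0.662, 0.0]
contact_force: [0.0, 0.3, 0.1]
gripper_width: 0.799
grasp_force: 0.0
[ 0.44519412 -0.18091414  0.2446685 ] -6.939548749959487 [314.08801136 195.79725434]
```

View pics/c7.png

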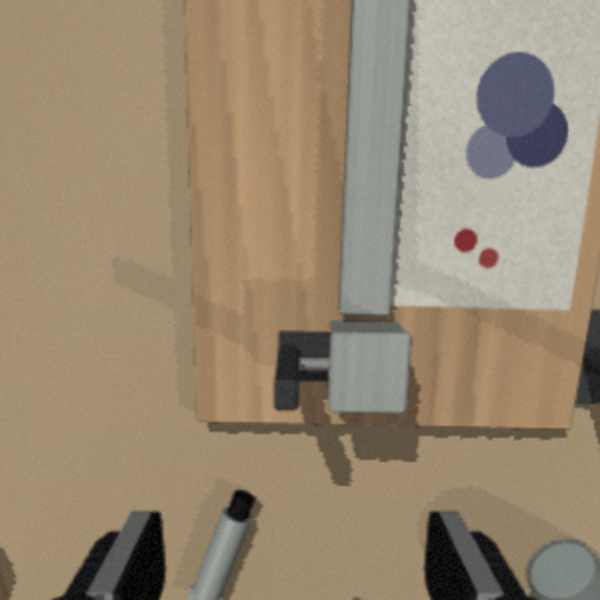

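The latch post top is at c7 (287,394), the coupler head at (370,370), and the near board edge runs from (195,420) to (570,428).

Run:
```python
from h import *
import pickle;W=pickle.load(open("w5.pkl","rb"));O=pickle.load(open("o4.pkl","rb"))
f=lambda u,v,z:atz(W,170+u/2-.25,v/2-.25,z)
a=lambda p,q:np.degrees(np.arctan2((q-p)[1],(q-p)[0]))
L,Rr=f(197,420,.018),f(570,428,.018);print("board edge",L,Rr,np.hypot(*(Rr-L)[:2]),a(L,Rr))
print("bar yaw",a(f(341,312,.04),f(352,80,.04))-90,a(f(391,312,.04),f(406,80,.04))-90)
print("head",f(330,330,.074),f(410,330,.074),f(408,412,.074),a(f(329,410,.074),f(408,412,.074)))
P=f(287.5,394,.116);print("post",P)
print("tri",tri([(W,313.5,196.8),(O["scene"],238,224),(O["side"],379,178.5)]))
print(state()["time"],to([*P[:2],0.079]))
```

```text
board edge [ 0.37303018 -0.2218338   0.018     ] [ 0.61863956 -0.25802475  0.018     ] 0.2482614582036774 -8.382307524039327
bar yaw -8.465065862825469 -8.064290691965013
head [ 0.46419208 -0.16200631  0.074     ] [ 0.50651554 -0.16718686  0.074     ] [ 0.50252745 -0.21315858  0.074     ] -8.589476499272061
post [ 0.43932451 -0.18187169  0.116     ]
tri [ 0.43962902 -0.18163234  0.10948019]
10.9 [-0.0021 -0.0073  0.2071]
```

```bash
python3 -m inch '[{"dx":-0.002,"dy":-0.007,"dz":0.05,"rx":0,"ry":0,"rz":0.016},{"dx":-0.002,"dy":-0.007,"dz":0.1,"rx":0,"ry":0,"rz":0.016},{"dx":-0.002,"dy":-0.007,"dz":0.15,"rx":0,"ry":0,"rz":0.016},{"dx":-0.002,"dy":-0.007,"dz":0.19,"rx":0,"ry":0,"rz":0.016},{"dx":-0.002,"dy":-0.007,"dz":0.202,"rx":0,"ry":0,"rz":0.016}]' 0
python3 -m inch '[{"dx":0,"dy":0,"dz":0,"rx":0,"ry":0,"rz":0},{"dx":0,"dy":0,"dz":0,"rx":0,"ry":0,"rz":0}]'
python3 -c "
from h import *
print(to([0.4393,-0.1819,0.082]),state()['tool_pos'])"
```

```text
time: 11.4
tool_pos: [0.4378, -0.1799, 0.0793]
tool_rot: [-0.003, 0.756, 0.655, -0.001]
contact_force: [-0.7, 0.6, 0.1]
gripper_width: 0.503
grasp_force: 0.0
time: 11.6
tool_pos: [0.4407, -0.1824, 0.0848]
tool_rot: [0.002, 0.756, 0.654, 0.001]
contact_force: [-0.3, -0.2, 0.5]
gripper_width: 0.504
grasp_force: 0.0
[ 0.0004 -0.0018  0.0035] [ 0.44065079 -0.18244086  0.08477006]
```

```bash
python3 -m inch '[{"dx":0,"dy":-0.002,"dz":0.002,"rx":0,"ry":0,"rz":0},{"dx":0,"dy":-0.002,"dz":0.002,"rx":0,"ry":0,"rz":0},{"dx":0,"dy":-0.002,"dz":0.002,"rx":0,"ry":0,"rz":0},{"dx":0,"dy":-0.002,"dz":0.002,"rx":0,"ry":0,"rz":0}]' -1
```

```text
time: 12.0
tool_pos: [0.439, -0.1825, 0.0828]
tool_rot: [0.002, 0.757, 0.654, 0.001]
contact_force: [3.0, 0.6, 2.5]
gripper_width: 0.129
grasp_force: 59.2
```

```bash
python3 -m inch '[{"dx":0,"dy":-0.006,"dz":0,"rx":0,"ry":0,"rz":0},{"dx":0,"dy":-0.012,"dz":0,"rx":0,"ry":0,"rz":0},{"dx":0,"dy":-0.018,"dz":0,"rx":0,"ry":0,"rz":0},{"dx":0,"dy":-0.018,"dz":0,"rx":0,"ry":0,"rz":0},{"dx":0,"dy":-0.018,"dz":0,"rx":0,"ry":0,"rz":0}]'
```

```text
time: 12.5
tool_pos: [0.4255, -0.1805, 0.0828]
tool_rot: [0.003, 0.757, 0.654, 0.002]
contact_force: [8.7, -0.2, 1.1]
gripper_width: 0.134
grasp_force: 58.7
```

```bash
python3 -c "
import numpy as np
for t in(.033,.066,.099,.132,.165):
  c,s=np.cos(t),np.sin(t);print(np.round([(-.25*(c-1)+.053*s)/.8,-(.25*s+.053*(c-1))/.8,-t/1.5],4))"
```

```text
[ 0.0024 -0.0103 -0.022 ]
[ 0.005  -0.0205 -0.044 ]
[ 0.0081 -0.0306 -0.066 ]
[ 0.0114 -0.0406 -0.088 ]
[ 0.0151 -0.0504 -0.11  ]
```

```bash
python3 -m inch '[{"dx":0.0024,"dy":0,"dz":-0.0103,"rx":0,"ry":-0.022,"rz":0},{"dx":0.005,"dy":0,"dz":-0.0205,"rx":0,"ry":-0.044,"rz":0},{"dx":0.0081,"dy":0,"dz":-0.0306,"rx":0,"ry":-0.066,"rz":0},{"dx":0.0114,"dy":0,"dz":-0.0406,"rx":0,"ry":-0.088,"rz":0},{"dx":0.0151,"dy":0,"dz":-0.0504,"rx":0,"ry":-0.11,"rz":0}]'
```

```text
time: 13.0
tool_pos: [0.4268, -0.1686, 0.1229]
tool_rot: [0.057, 0.754, 0.652, -0.061]
contact_force: [8.6, -2.1, -1.8]
gripper_width: 0.129
grasp_force: 58.8
```

```bash
python3 -m inch '[{"dx":0.0024,"dy":0,"dz":-0.0103,"rx":0,"ry":-0.022,"rz":0},{"dx":0.005,"dy":0,"dz":-0.0205,"rx":0,"ry":-0.044,"rz":0},{"dx":0.0081,"dy":0,"dz":-0.0306,"rx":0,"ry":-0.066,"rz":0},{"dx":0.0114,"dy":0,"dz":-0.0406,"rx":0,"ry":-0.088,"rz":0},{"dx":0.0151,"dy":0,"dz":-0.0504,"rx":0,"ry":-0.11,"rz":0}]'
python3 -m inch '[{"dx":0,"dy":0,"dz":0,"rx":0,"ry":0,"rz":0},{"dx":0,"dy":0,"dz":0,"rx":0,"ry":0,"rz":0},{"dx":0,"dy":0,"dz":0,"rx":0,"ry":0,"rz":0},{"dx":0,"dy":0,"dz":0,"rx":0,"ry":0,"rz":0},{"dx":0,"dy":0,"dz":0,"rx":0,"ry":0,"rz":0}]'
python3 - <<'E'
from h import *
for i in"ab":
  a=optics.grab_frame("scene")[100:300,200:440,::-1];b=optics.grab_frame("side")[110:310,210:450,::-1]
cv2.imwrite("pics/c8.png",np.hstack([cv2.resize(x,(400,333),interpolation=cv2.INTER_CUBIC) for x in(a,b)]))
s=state();print(s["time"],s["tool_pos"],s["joint_vel"].round(3) if hasattr(s["joint_vel"],"round") else s["joint_vel"])
E
```

```text
time: 13.5
tool_pos: [0.4295, -0.1502, 0.1609]
tool_rot: [0.111, 0.746, 0.645, -0.123]
contact_force: [9.0, -3.8, -1.1]
gripper_width: 0.131
grasp_force: 58.8
time: 14.0
tool_pos: [0.4294, -0.1504, 0.1605]
tool_rot: [0.11, 0.746, 0.645, -0.123]
contact_force: [7.8, -2.9, 0.1]
gripper_width: 0.129
grasp_force: 58.8
14.2 [ 0.42945659 -0.15040897  0.16050807] [-0.     0.001 -0.001 -0.001 -0.001 -0.001]
```

View pics/c8.png

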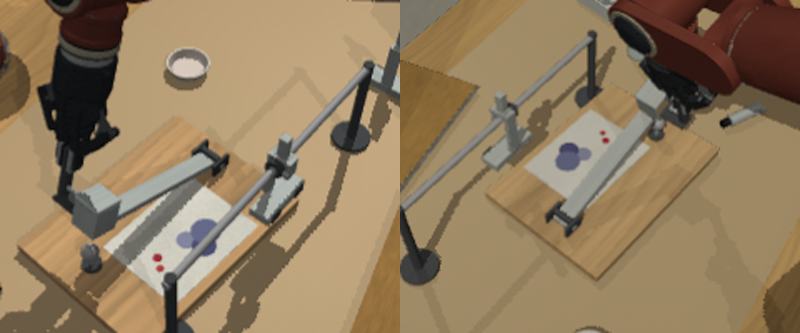

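The bar is up, the ball is exposed at c8 (90,258), the hanger rests at the collar, and the arm is still.

```bash
python3 -c "
from h import *
print(ticket.job_done())"
```

```text
the job is handed in; nothing more can be done
None
```

The job is handed in at about 14 s: the hanger hangs on the rail against the stop collar, and the unlatched clamp bar is held still with its loose end about 8 cm up.

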